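# Restock the cup cabinet and latch its door

## Robot

A 6-joint arm with a two-finger parallel gripper is mounted at the origin on a cart in front of the work surface, level with it; the furniture and walls round the work are solid. World frame = base frame: x ahead of the robot, y to its left, z up, the work surface at z = 0. Lengths are in m, angles in rad, forces in N, time in s.
With the tool pointing down it reaches from about 0.35 to 0.775 m from the base axis. Payload 5.5 kg.
Tool frame: the origin (TCP) lies between the finger pads; the fingertips stand 19 mm ahead of it and the grasp point (between the pads) is the TCP; z points along the fingers, x is the direction in which the jaws open and shut, and the axes are right-handed (so a half turn about z gives the same grasp; the last joint's range is limited). The gripper opens to 85 mm and grips with 20 to 120 N. Pads are 22 mm wide; open, the fingers measure 114 mm over their backs; the gripper's body (76 mm by 85 mm) begins 54 mm behind the grasp point. The pads swing forward as they close: fully open they stand 13 mm farther back than shut.
Start: joints at [-1.398, 0.313, 0.046, 1.304, 0, 1.431], TCP at [0.177, -0.547, 0.25] pointing down, gripper open.
Joint ranges: [-2.76, 2.76], [-0.86, 1.69], [-1.03, 1.26], [-2.2, 2.34], [-1.47, 1.5], [-3.14, 3.14]. Speed limits (rad/s): [2.57, 2.57, 3.14, 3.14, 3.14, 3.14].

## Interface

Orientations are given as a unit quaternion [w, x, y, z].
In Python, from workcell import env gives the robot as it stands. The module is installed in compiled form; this text tells all that it offers.
- The arm moves only by the tool carry_out, never from a script. Its argument "steps" is a list of rows, each a list of 7 numbers: the gripper command: -1 is shut, 1 is fully open, values between are in proportion, then the shift along the tool's x, y, z in m, then the turn, a rotation vector about the tool's x, y, z in rad. A call has 1 to 20 rows; each row shifts and turns the commanded pose from where the row before left it, along the tool's axes as they then stand; what a row does not reach is not made up. A row lasts 1/8 s, in which the tool goes at most 62.5 mm and 10.7 degrees, less where a joint would pass 70% of its speed; a pose out of reach is approached as far as the arm can. A call with a gripper value outside its range is refused whole. The fingers move at their own pace and stop on an object; "grip_force" is the grip in N (left out, the last holds). Time passes only in rows, so rows that do not move let the fingers close. It gives the time, the measured TCP pose, the force and the opening at its end, in the units of the state.
- env.get_state(): the state, without advancing time (a new reading comes with each control period).
- env.read_camera(name): name is "scene" or "side" or "wrist"; returns a dict with "color" (420x560x3 uint8, red, green, blue), "K" (3x3 intrinsics, pixels), "R" (3x3) and "t" (3): a world point X has camera coordinates R X + t. Camera axes: x right, y down, z forward; pixel columns grow to the right and rows downward; lengths in m; the calibration is good to about 2 mm. A picture is of the moment at which its call begins. There is no depth.
- env.hand_in(): hands the job in, once; it reports no verdict.
The state is a dict: "clock": time; "joint_pos": joint angles; "qvel": joint speeds; "tau": joint torques, N m; "tcp_pos": TCP position; "orientation": TCP orientation; "wrist_force": force on the tool from outside, world axes, zero at the start; "ft_torque": the same for the moment, N m; "finger_gap": finger opening in m.
Only numpy, scipy, OpenCV 4.12 (cv2) and the standard library are available. Lean on these libraries where they do the work, as an engineer would, in place of code of your own. Each camera call takes 0.05 s, during which the arm holds its last target. There are 200 camera calls.

## Task

Put the loose large takeaway cup away: it stands mouth-down on the worktop, and belongs nested mouth-down over the same-sized cup in the rack on the inside of the open cabinet door. Set it down lightly so that the two do not jam together, let go, then push the door fully shut so that its spring latch snaps in behind the frame and holds it. Leave the smaller cup where it stands.

Things in the scene. Friction and masses are not known exactly. Their poses are not given: they have to be found in the camera images.
- cup_new_mid (a point): The loose large takeaway cup to be put away: white, double-walled, mouth-down on the worktop. Origin on its axis, half-way up; z up. Height 76 mm; outside diameter 74 mm at the rim (bottom), tapering evenly to 50 mm at the foot (now its flat top). The upper 24 mm is a closed solid base: grip it there, 50 to 57 mm wide; below it is hollow, wall 1.8 mm. About 0.09 kg.
- cup_rack_mid (a point): The identical cup that already stands mouth-down in the door rack, loose in it with 2 to 3 mm of play. Origin on its axis, half-way up. A cup nested over it comes to rest with its underside on this cup's foot, 24 mm higher (origins 24 mm apart), walls then about 2 mm clear all round. Its axis is 50 mm from the inner face of the door.
- cup_small_mid (a point): A smaller takeaway cup of the same kind that does not fit and stays where it is: 58 mm high, 58 mm diameter at the rim, 39 mm at the foot, mouth-down on the worktop. Origin on its axis, half-way up. The two loose cups may stand either way round.
- cabinet: Low dark sheet-steel cabinet, fixed to the worktop: 150 mm deep (x), 206 mm wide (y), 138 mm high, with a roof, open only at the front, which faces its own -x (towards the robot). Origin at the centre of its underside.
- door (a joint): Angle of the inset front door with clear pane, hinged on the cabinet's left (+y) front edge, vertical axis: 0 shut, grows as it swings open towards the robot (1.72 at the start; stop at 1.75). It stays where it is left (hinge friction under 1 N at the free edge). Door 178 mm wide, 12 mm thick, 14 to 144 mm above the worktop.
- door_hinge (a point): On the hinge pin, 100 mm above the worktop, in the plane of the door's outer face; turns with the door: its -y runs along the door to the free edge, its +x points from the outer face to the inside.
- door_push (a point): A good place to push, along this frame's +x: on the outer face of the door's solid edge strip (28 mm wide), 162 mm from the hinge pin, 125 mm above the worktop, 19 mm below the door's top edge. Below it a round turn knob (22 mm diameter, sticks out 21 mm, centred 160 mm from the pin, 58 mm above the worktop). Axes as for door_hinge.
- rack_floor (a point): Centre of the rack's floor, 18 mm above the worktop, on the inside of the door (62 mm behind the outer face, 80 mm from the hinge pin); the rack is 84 mm square with a wire fence 20 mm high, and swings with the door. With the cup nested, the stack stands 118 mm above the worktop.
- latch (a joint): How far the bevelled bolt is pushed into its case on the inside of the door's free edge, m: 0 fully out (also while the door stands open), 0.007 as it rides over the frame. It meets the frame at a door angle of about 0.145; the push needed at the free edge rises to 8 to 12 N at about 0.08, then is slight; at about 0.02 the bolt snaps out and holds the door (play 0.014).
Mind the look-alikes: they are no part of the job. Leave any orange look-alike of the part that bears cup_rack_mid alone. Leave any pink look-alike of the part that bears cup_new_mid alone.

How it is judged:
At the end, for the whole second after the job is handed in: The door is shut (under 0.025 rad) with the latch bolt out again (under 2 mm in), so that it holds; the large cup is nested over the rack cup, upright within 0.12 rad, centred within 6 mm and 20 to 29 mm higher than it; the rack cup still stands in the rack (within 10 mm of its centre); all at rest (value of joint door below 0.025 rad and value of joint latch below 0.002 m and horizontal distance between cup_new_mid and cup_rack_mid below 0.006 m and z of cup_new_mid in the frame of cup_rack_mid between 0.02 and 0.029 m and horizontal distance between cup_rack_mid and rack_floor below 0.01 m and height (world z) of cup_rack_mid below 0.062 m and angle between cup_new_mid's own z axis and vertical below 0.12 rad and linear speed of cup_new below 0.02 m/s); the robot touches nothing.
It fails at once if the large cup is pressed down on the rack cup with more than 25 N (contact force between cup_new and cup_rack above 25 N).
It fails at once if the smaller cup is moved by more than 25 mm (distance of cup_small_mid from where it was at the start of the episode above 0.025 m).
It also fails if it takes over 59 s, if anything falls off the work surface, if the arm or the gripper's body presses on something with over 40 N, if the wrist force passes 120 N, or if a joint passes its speed limit or range.

## Working session

There is one attempt and no reset: what is moved stays moved. The work goes in short steps, Python scripts to look and compute and a tool call to move; the robot and the scene stay as the last step left them, time stands still between calls to the robot, and variables do not carry over. Pictures are saved under pics/ and viewed, about 8 in all and at most 12, crops included, and the job is handed in when it is done.

Besides the shell and the picture viewer there is one more tool, called after ">>>" as name(argument=value, ...), one argument or row to a line, values as JSON. carry_out: Moves the arm, as the interface text tells. Its arguments: {"type":"object","properties":{"steps":{"type":"array","items":{"type":"array","items":{"type":"number"}}},"grip_force":{"type":"number"}},"required":["steps"]}

```bash
mkdir -p pics; cat > h.py <<'E'
import numpy as np, cv2
from workcell import env
def snap(name,fn):
    c=env.read_camera(name); cv2.imwrite(fn+'.png',c['color'][:,:,::-1]); np.savez(fn+'.npz',**{k:c[k] for k in('color','K','R','t')}); return c
def ray(c,u,v):
    R=np.array(c['R']);d=R.T@np.linalg.solve(np.array(c['K']),[u,v,1.]);return -R.T@np.array(c['t']),d/np.linalg.norm(d)
def plane(c,u,v,z):
    o,d=ray(c,u,v);return o+d*(z-o[2])/d[2]
def tri(rs):
    A=0;b=0
    for o,d in rs:
        P=np.eye(3)-np.outer(d,d);A=A+P;b=b+P@o
    p=np.linalg.solve(A,b);return p,[np.linalg.norm((np.eye(3)-np.outer(d,d))@(p-o)) for o,d in rs]
def proj(c,X):
    p=np.array(c['K'])@(np.array(c['R'])@np.array(X)+np.array(c['t']));return p[:2]/p[2]
E
python3 - <<'E'
from h import *
for n in('scene','side'):
    c=snap(n,'pics/'+n+'0'); print(n,ray(c,280,210))
print(env.get_state())
E
```

```text
scene (array([0.03310847, 0.52699308, 0.97583338]), array([ 0.45929228, -0.4635524 , -0.75773991]))
side (array([0.39132502, 0.80684142, 0.62330107]), array([ 0.170233  , -0.82351891, -0.54114446]))
{'clock': 0.1, 'joint_pos': array([-1.39760680e+00,  3.13927885e-01,  4.51298181e-02,  1.30361846e+00,
        6.04030858e-07,  1.43119479e+00]), 'qvel': array([-0.00168082, -0.00155547,  0.00332533, -0.0009895 , -0.00066144,
        0.00016403]), 'tau': array([ 2.48122124e-03, -4.81721878e+01,  2.99246603e+01,  1.26703363e-02,
       -1.89811349e-04,  7.10198066e-06]), 'tcp_pos': array([ 0.17685446, -0.54669113,  0.24951178]), 'orientation': array([-5.63343637e-04,  8.08614437e-01, -5.88338368e-01, -5.82155783e-04]), 'wrist_force': array([-0.01934086,  0.27801964, -0.83647589]), 'ft_torque': array([-0.03420756,  0.02111461, -0.05156006]), 'finger_gap': 0.08545249434029603}
```

View pics/scene0.png

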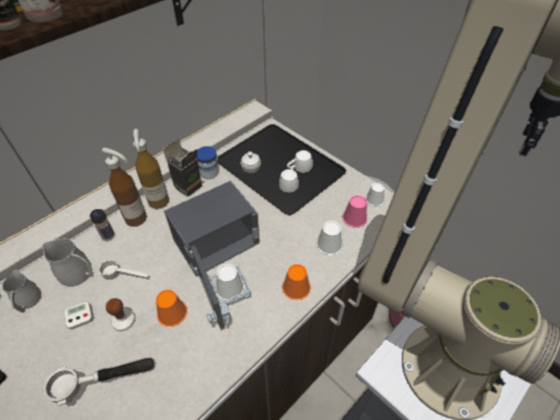

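View pics/side0.png

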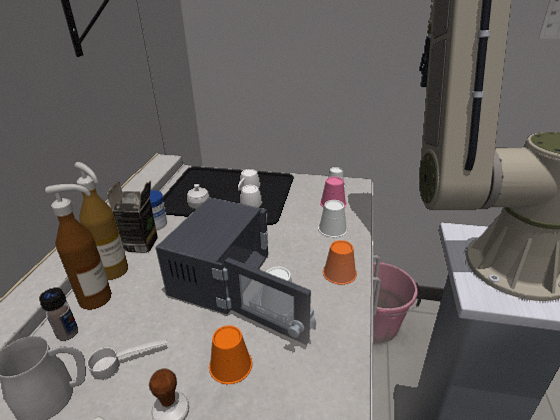

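```bash
python3 - <<'E'
import cv2,numpy as np
a=cv2.imread('pics/scene0.png')[165:335,190:400]; b=cv2.imread('pics/side0.png')[160:345,210:360]
A=cv2.resize(a,None,fx=2.2,fy=2.2,interpolation=cv2.INTER_CUBIC);B=cv2.resize(b,None,fx=2.2,fy=2.2,interpolation=cv2.INTER_CUBIC)
o=np.zeros((410,800,3),np.uint8);o[:A.shape[0],:A.shape[1]]=A;o[:B.shape[0],465:465+B.shape[1]]=B
cv2.imwrite('pics/crop0.png',o)
E
```

```text
(no output)
```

View pics/crop0.png

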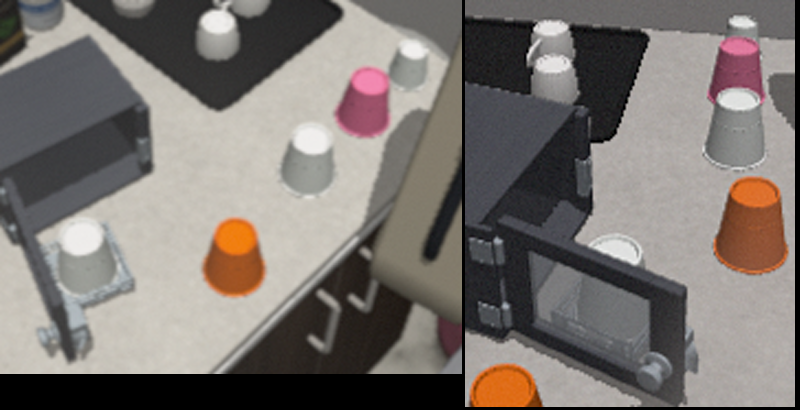

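```bash
python3 - <<'E'
from h import *
s=dict(np.load('pics/scene0.npz'));d=dict(np.load('pics/side0.npz'))
S=lambda x,y:(190+x/2.2,165+y/2.2)
D=lambda x,y:(210+(x-465)/2.2,160+y/2.2)
for n,a,b in(('new',(311,138),(741,98)),('rack',(84,236),(613,247)),('small',(411,47),(742,22))):
    print(n,tri([ray(s,*S(*a)),ray(d,*D(*b))]))
for n,p in(('hingetop',(500,217)),('freetop',(687,285))): print(n,plane(d,*D(*p),.144))
print('freebot',plane(d,*D(685,403),.014))
# cabinet roof in scene: front-left, front-right corners
for p in((3,185),(148,105),(88,38)): print(plane(s,*S(*p),.138))
for p in((592,112),(475,85)): print('d',plane(d,*D(*p),.138))
# orange,pink base widths
def mask(c,f):
    m=f(cv2.cvtColor(c['color'],cv2.COLOR_RGB2HSV)).astype(np.uint8);n,l,st,ce=cv2.connectedComponentsWithStats(m)
    return [(st[i],ce[i]) for i in range(1,n) if st[i,4]>120]
for st,ce in mask(s,lambda h:(h[...,1]>150)&((h[...,0]<14)|(h[...,0]>160))&(h[...,2]>120)): print(st,plane(s,*ce,.035))
E
```

```text
new (array([ 0.42972055, -0.07615841,  0.07663316]), [np.float64(0.001976522252914487), np.float64(0.0019765222529144473)])
rack (array([0.51880143, 0.2220125 , 0.09061223]), [np.float64(0.002112078705371165), np.float64(0.0021120787053712582)])
small (array([ 0.44542179, -0.31492057,  0.05408852]), [np.float64(0.002159884224832755), np.float64(0.0021598842248328446)])
hingetop [0.60954072 0.25840547 0.144     ]
freetop [0.44350373 0.31147782 0.144     ]
freebot [0.44155437 0.31591694 0.014     ]
[0.6064505  0.26009542 0.138     ]
[0.57706411 0.0639378  0.138     ]
[0.71497767 0.04096009 0.138     ]
d [0.57028629 0.07648974 0.138     ]
d [0.70548765 0.04517306 0.138     ]
[283 264  27  36 530] [0.39087686 0.10614503 0.035     ]
[156 290  30  36 601] [0.56103259 0.37894424 0.035     ]
```

>>> carry_out(
  steps=[
    [1, -0.031, -0.032, 0, 0, 0, 0],
    [1, -0.031, -0.032, 0, 0, 0, 0],
    [1, -0.031, -0.032, 0, 0, 0, 0],
    [1, -0.031, -0.032, 0, 0, 0, 0],
    [1, -0.031, -0.032, 0, 0, 0, 0],
    [1, -0.031, -0.032, 0, 0, 0, 0],
    [1, -0.031, -0.032, 0, 0, 0, 0],
    [1, -0.031, -0.032, 0, 0, 0, 0],
    [1, -0.031, -0.032, 0, 0, 0, 0],
    [1, -0.031, -0.032, 0, 0, 0, 0],
    [1, -0.031, -0.032, 0, 0, 0, 0],
    [1, -0.031, -0.032, 0, 0, 0, 0],
    [1, 0, 0, 0, 0, 0, -0.158],
    [1, 0, 0, 0, 0, 0, -0.158],
    [1, 0, 0, 0, 0, 0, -0.158],
    [1, 0, 0, 0, 0, 0, -0.158],
    [1, 0, 0, 0, 0, 0, -0.158],
    [1, 0, 0, 0, 0, 0, -0.158],
    [1, 0, 0, 0, 0, 0, 0],
  ],
)

```text
clock: 2.48
tcp_pos: [0.4276, -0.0749, 0.25]
orientation: [-0.0, 0.988, -0.155, -0.0]
wrist_force: [-1.0, -0.2, -0.4]
finger_gap: 0.0854
```

```bash
python3 - <<'E'
from h import *
c=snap('wrist','pics/w1'); s=env.get_state(); print(s['tcp_pos'],s['orientation'],s['joint_pos'],s['clock']); print(ray(c,280,210)); print(proj(c,[.43,-.076,.076]))
E
```

```text
[ 0.42760988 -0.07494143  0.25003846] [-2.27087253e-05  9.87780560e-01 -1.55850835e-01 -2.86597142e-04] [-3.58785025e-01  4.12889474e-02 -2.87290610e-01  1.24278740e+00
 -7.06745002e-05  1.52498885e+00] 2.525
(array([4.51032150e-01, 8.23459853e-06, 3.73991931e-01]), array([-0.10120417, -0.30092971, -0.94826105]))
[285.26928677 186.91026429]
```

View pics/w1.png

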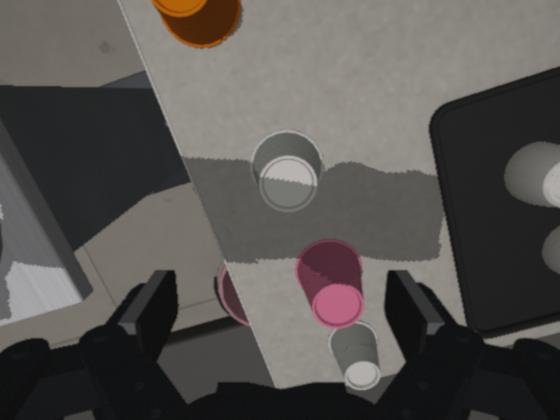

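```bash
python3 - <<'E'
from h import *
w=dict(np.load('pics/w1.npz'));s=dict(np.load('pics/scene0.npz'));d=dict(np.load('pics/side0.npz'))
print(plane(w,288,184,.076),plane(w,338,306,.076),plane(w,362,375,.057))
print(tri([ray(w,288,184),ray(s,331.4,227.7),ray(d,335.5,204.5)]))
E
```

```text
[ 0.43301651 -0.07425815  0.076     ] [ 0.44235183 -0.20419989  0.076     ] [ 0.44407127 -0.30954081  0.057     ]
(array([ 0.43074288, -0.07527971,  0.07681366]), [np.float64(0.002590033389441511), np.float64(0.0019108937446520292), np.float64(0.002807992549651983)])
```

>>> carry_out(
  steps=[
    [1, 0.004, -0.0015, 0.03, 0, 0, 0],
    [1, 0, 0, 0.03, 0, 0, 0],
    [1, 0, 0, 0.03, 0, 0, 0],
    [1, 0, 0, 0.03, 0, 0, 0],
    [1, 0, 0, 0.026, 0, 0, 0],
    [1, 0, 0, 0.02, 0, 0, 0],
    [1, 0, 0, 0.02, 0, 0, 0],
    [1, 0, 0, 0, 0, 0, 0],
    [-1, 0, 0, 0, 0, 0, 0],
    [-1, 0, 0, 0, 0, 0, 0],
    [-1, 0, 0, 0, 0, 0, 0],
    [-1, 0, 0, 0, 0, 0, 0],
    [-1, 0, 0, 0, 0, 0, 0],
    [-1, 0, 0, 0, 0, 0, 0],
  ],
  grip_force=30,
)

```text
clock: 4.28
tcp_pos: [0.4331, -0.0752, 0.0657]
orientation: [0.0, 0.988, -0.155, 0.001]
wrist_force: [-0.7, 0.6, 5.8]
finger_gap: 0.055
```

>>> carry_out(
  steps=[
    [-1, 0, 0, -0.01, 0, 0, 0],
    [-1, 0, 0, -0.025, 0, 0, 0],
    [-1, 0, 0, -0.03, 0, 0, 0],
    [-1, 0, 0, -0.03, 0, 0, 0],
    [-1, 0, 0, -0.03, 0, 0, 0],
    [-1, 0, 0, -0.03, 0, 0, 0],
    [-1, 0, 0, -0.03, 0, 0, 0],
    [-1, -0.002, -0.034, 0, 0, 0, 0],
    [-1, -0.002, -0.035, 0, 0, 0, 0],
    [-1, -0.002, -0.035, 0, 0, 0, 0],
    [-1, -0.002, -0.035, 0, 0, 0, 0],
    [-1, 0, -0.035, 0, 0, 0, 0],
    [-1, 0, -0.033, 0, 0, 0, 0],
    [-1, 0, 0, 0, 0, 0, 0],
    [-1, 0, 0, 0, 0, 0, 0],
  ],
)

```text
clock: 6.15
tcp_pos: [0.4873, 0.1246, 0.2496]
orientation: [0.0, 0.988, -0.154, -0.0]
wrist_force: [-0.5, 0.7, -0.2]
finger_gap: 0.0551
```

```bash
python3 - <<'E'
from h import *
c=snap('wrist','pics/w2'); s=env.get_state(); print(s['tcp_pos'],s['orientation'],s['joint_pos'],s['wrist_force'],s['finger_gap']); print(proj(c,[.519,.222,.092]))
E
```

```text
[0.48726799 0.12422239 0.24954176] [ 2.20138704e-04  9.87970042e-01 -1.54645227e-01 -4.81190539e-05] [ 9.00769803e-02  1.73927660e-01 -1.37703596e-01  1.25936537e+00
 -4.03717241e-04  1.97141006e+00] [ 0.15272125 -1.2704062  -1.48845838] 0.05508761092587993
[282.93219825  56.40175356]
```

View pics/w2.png

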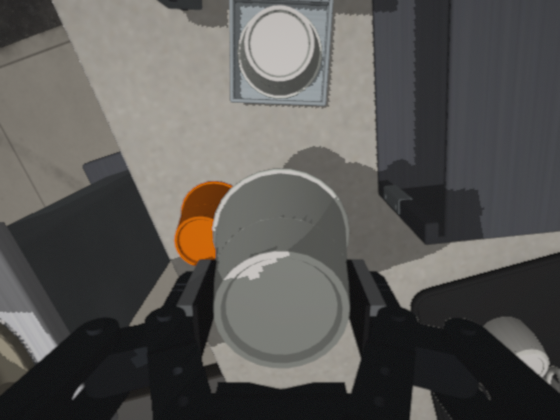

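```bash
python3 - <<'E'
from h import *
w=dict(np.load('pics/w2.npz'));s=dict(np.load('pics/scene0.npz'));d=dict(np.load('pics/side0.npz'))
print('rack',plane(w,280.5,42.5,.093))
print(tri([ray(w,280.5,42.5),ray(s,228.2,272.3),ray(d,277.3,271.5)]))
print('width',np.linalg.norm(plane(w,247,42.5,.093)-plane(w,314,42.5,.093)))
for z in(.258,.261):print('held',plane(w,281,308,z),np.linalg.norm(plane(w,215,308,z)-plane(w,347,308,z)))
for p in((232,102),(327,104)): print('rackedge',plane(w,*p,.038))
o,t=np.array([.4873,.1242,.2495]),0
print(proj(w,[.4873,.1242,.2605]))
g=cv2.cvtColor(w['color'],cv2.COLOR_RGB2GRAY)
import numpy as np
m=(g[0:110,225:335]>190).astype(np.uint8)
cs,_=cv2.findContours(m,0,1);k=max(cs,key=cv2.contourArea);print(cv2.fitEllipse(cv2.convexHull(k)))
E
```

```text
rack [0.52011904 0.2312978  0.093     ]
(array([0.51740952, 0.22763464, 0.09796411]), [np.float64(0.003985920328920626), np.float64(0.005108660814766381), np.float64(0.0020291404023018767)])
width 0.048232715145514186
held [0.48686505 0.12597866 0.258     ] 0.0493077041867588
held [0.48747937 0.12789074 0.261     ] 0.04802738087218252
rackedge [0.46524844 0.2039506  0.038     ]
rackedge [0.54645631 0.17610642 0.038     ]
[283.5945437  315.60263719]
((54.51807403564453, 55.78797149658203), (33.6756591796875, 49.7379264831543), 88.42845153808594)
```

>>> carry_out(
  steps=[
    [-1, 0, -0.02, 0, 0, 0, 0],
    [-1, 0, -0.025, 0, 0, 0, 0],
    [-1, 0, 0, 0, 0, 0, 0],
    [-1, 0, 0, 0, 0, 0, 0],
  ],
)

```text
clock: 6.7
tcp_pos: [0.5012, 0.1675, 0.2491]
orientation: [0.0, 0.988, -0.154, -0.0]
wrist_force: [0.4, -0.1, -1.2]
finger_gap: 0.0551
```

```bash
python3 - <<'E'
from h import *
c=snap('wrist','pics/w3');e=snap('scene','pics/s3');d=snap('side','pics/d3'); s=env.get_state(); print(s['tcp_pos']); print(proj(c,[.519,.229,.094]),proj(e,[.519,.229,.094]),proj(d,[.519,.229,.094]),proj(e,s['tcp_pos']),proj(d,s['tcp_pos']))
B=lambda i,f:cv2.resize(i[:,:,::-1],None,fx=f,fy=f,interpolation=cv2.INTER_CUBIC)
o=np.zeros((600,800,3),np.uint8)
a=B(c['color'][0:280,180:380],2);o[:560,:400]=a
a=B(e['color'][180:330,180:310],2);o[:300,400:660]=a
a=B(d['color'][170:320,230:360],2);o[300:600,400:660]=a
cv2.imwrite('pics/m3.png',o)
E
```

```text
[0.50117488 0.16711592 0.2492829 ]
[279.83826814 110.89399694] [225.59499437 272.38450154] [277.20813503 274.08079059] [244.90214103 223.55676963] [291.34340896 190.17660913]
```

View pics/m3.png

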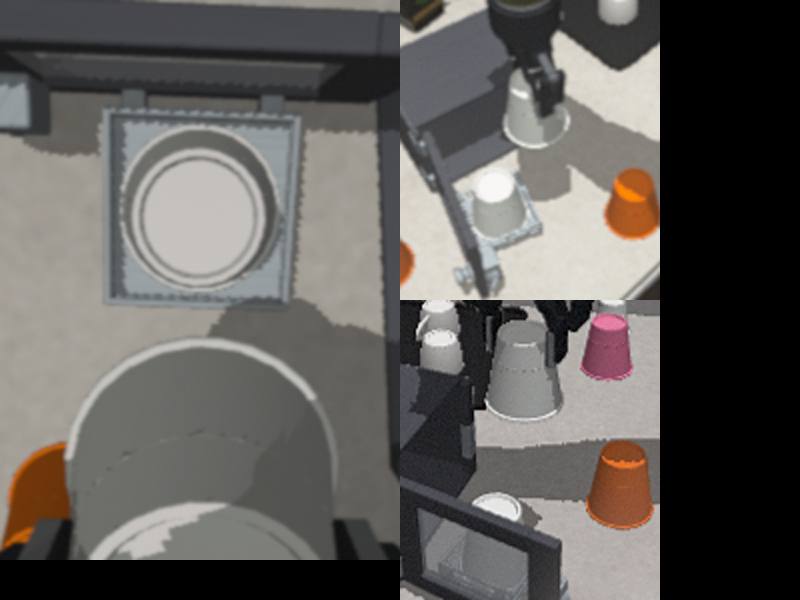

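```bash
python3 - <<'E'
from h import *
L=lambda n:dict(np.load('pics/%s.npz'%n))
w2,w3,s,d=map(L,('w2','w3','s3','d3'))
print('rack',tri([ray(w2,280.5,42.5),ray(w3,279.5,108)]),plane(w3,279.5,108,.094))
print(tri([ray(w2,280.5,42.5),ray(w3,279.5,108),ray(s,227,274),ray(d,278.5,275)]))
print('s,d',tri([ray(s,227,274),ray(d,278.5,275)]))
print('held rim',tri([ray(s,248.2,240.5),ray(d,292.2,219)]), 'tcp .5012 .1671 .2493')
# held rim in wrist w3: left 67 right 335 (rim widest), top 340
print('rim top pt',plane(w3,180+100,170,.184)) 
for h in(.184,.186):print([proj(w3,[.5012,.1671,h]),proj(w3,np.array([.5012,.1671,h])+.037*np.array([.308,.951,0]))])
E
```

```text
rack (array([0.51972985, 0.2310706 , 0.09588991]), [np.float64(0.00030680265865982477), np.float64(0.00030680265865967846)]) [0.51940498 0.23109234 0.094     ]
(array([0.51774742, 0.22992204, 0.09118738]), [np.float64(0.0028901157340733828), np.float64(0.0019205763582588707), np.float64(0.0033444844855896098), np.float64(0.001778910046116667)])
s,d (array([0.51605704, 0.22779064, 0.09011967]), [np.float64(0.000946123647607235), np.float64(0.0009461236476071828)])
held rim (array([0.50040313, 0.16292986, 0.18176648]), [np.float64(6.785375907816122e-05), np.float64(6.785375907816488e-05)]) tcp .5012 .1671 .2493
rim top pt [0.51140683 0.20395863 0.184     ]
[array([282.74390387, 235.71819013]), array([283.04539347, 172.23610156])]
[array([282.75738498, 237.08455571]), array([283.06267287, 173.04921042])]
```

>>> carry_out(
  steps=[
    [-1, -0.001, -0.033, 0, 0, 0, 0],
    [-1, -0.001, -0.0325, 0, 0, 0, 0],
    [-1, 0, 0, 0, 0, 0, 0],
    [-1, 0, 0, 0.025, 0, 0, 0],
    [-1, 0, 0, 0.025, 0, 0, 0],
    [-1, 0, 0, 0.025, 0, 0, 0],
    [-1, 0, 0, 0, 0, 0, 0],
    [-1, 0, 0, 0, 0, 0, 0],
  ],
)

```text
clock: 7.85
tcp_pos: [0.5198, 0.2301, 0.1753]
orientation: [-0.0, 0.988, -0.155, 0.0]
wrist_force: [-0.5, 0.7, -0.3]
finger_gap: 0.055
```

```bash
python3 - <<'E'
from h import *
e=snap('scene','pics/s4');d=snap('side','pics/d4'); s=env.get_state(); print(s['tcp_pos'],s['wrist_force'])
B=lambda i,f:cv2.resize(i[:,:,::-1],None,fx=f,fy=f,interpolation=cv2.INTER_CUBIC)
o=np.zeros((520,800,3),np.uint8)
o[:520,:400]=B(e['color'][200:330,180:280],4);o[:520,400:]=B(d['color'][200:330,230:330],4)
cv2.imwrite('pics/m4.png',o)
E
```

```text
[0.52026532 0.2304884  0.17574509] [-0.4604737  -0.05468211 -1.91377789]
```

View pics/m4.png

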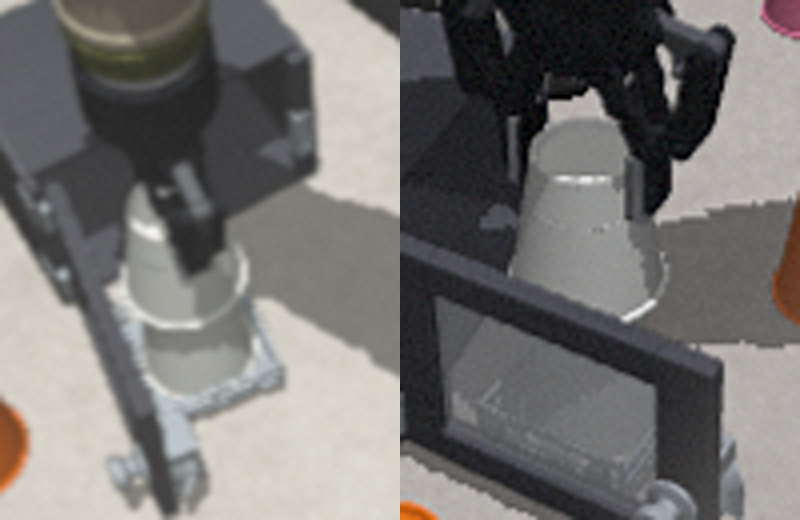

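```bash
python3 - <<'E'
from h import *
L=lambda n:dict(np.load('pics/%s.npz'%n))
s,d=L('s4'),L('d4')
for x,y in((.52,.2305),(.5165,.228)):
  for z in(.018,.11,.186):print(x,z,(proj(s,[x,y,z])-[180,200])*4,(proj(d,[x,y,z])-[230,200])*4+[400,0])
E
```

```text
0.52 0.018 [191.03001015 352.10188865] [589.49565211 410.14478587]
0.52 0.11 [176.90597019 276.06203699] [585.47906893 273.0604269 ]
0.52 0.186 [163.69102761 204.91650942] [581.75608002 145.99632192]
0.5165 0.018 [197.38763197 353.04354405] [597.13782065 407.49470141]
0.5165 0.11 [183.69271302 277.03246036] [593.61192344 270.50134904]
0.5165 0.186 [170.87852275 205.90969636] [590.34446091 143.54908131]
```

>>> carry_out(
  steps=[
    [-1, 0, 0, 0.01, 0, 0, 0],
    [-1, 0, 0, 0.01, 0, 0, 0],
    [-1, 0, 0, 0.01, 0, 0, 0],
    [-1, 0, 0, 0.01, 0, 0, 0],
    [-1, 0, 0, 0.008, 0, 0, 0],
    [-1, 0, 0, 0.006, 0, 0, 0],
    [-1, 0, 0, 0, 0, 0, 0],
    [-1, 0, 0, 0, 0, 0, 0],
  ],
)

```text
clock: 8.95
tcp_pos: [0.5197, 0.2307, 0.1206]
orientation: [-0.0, 0.988, -0.154, 0.0]
wrist_force: [-0.3, 0.3, -1.5]
finger_gap: 0.0553
```

>>> carry_out(
  steps=[
    [-1, 0, 0, 0.002, 0, 0, 0],
    [-1, 0, 0, 0.002, 0, 0, 0],
    [-1, 0, 0, 0.002, 0, 0, 0],
    [-1, 0, 0, 0.002, 0, 0, 0],
    [-1, 0, 0, 0, 0, 0, 0],
  ],
)

```text
clock: 9.57
tcp_pos: [0.5192, 0.2305, 0.112]
orientation: [0.0, 0.988, -0.154, -0.0]
wrist_force: [0.4, 0.1, -1.3]
finger_gap: 0.0552
```

>>> carry_out(
  steps=[
    [-1, 0, 0, 0.001, 0, 0, 0],
    [-1, 0, 0, 0.001, 0, 0, 0],
    [-1, 0, 0, 0.001, 0, 0, 0],
    [-1, 0, 0, 0, 0, 0, 0],
  ],
)

```text
clock: 10.07
tcp_pos: [0.5194, 0.2306, 0.1091]
orientation: [0.0, 0.988, -0.154, -0.0]
wrist_force: [-0.3, -0.0, -1.0]
finger_gap: 0.0553
```

>>> carry_out(
  steps=[
    [-1, 0, 0, 0.001, 0, 0, 0],
    [-1, 0, 0, 0, 0, 0, 0],
  ],
)

```text
clock: 10.32
tcp_pos: [0.5194, 0.2306, 0.1082]
orientation: [0.0, 0.988, -0.154, -0.0]
wrist_force: [0.1, -0.7, -1.3]
finger_gap: 0.0552
```

>>> carry_out(
  steps=[
    [-1, 0, 0, 0.001, 0, 0, 0],
    [-1, 0, 0, 0, 0, 0, 0],
  ],
)

```text
clock: 10.58
tcp_pos: [0.5197, 0.2306, 0.1078]
orientation: [-0.0, 0.988, -0.154, 0.0]
wrist_force: [-1.2, -1.2, 3.7]
finger_gap: 0.0551
```

>>> carry_out(
  steps=[
    [0.4, 0, 0, 0, 0, 0, 0],
    [0.5, 0, 0, 0, 0, 0, 0],
    [0.65, 0, 0, 0, 0, 0, 0],
    [0.8, 0, 0, 0, 0, 0, 0],
    [0.8, 0, 0, 0, 0, 0, 0],
    [0.8, 0, 0, -0.01, 0, 0, 0],
    [0.8, 0, 0, -0.02, 0, 0, 0],
    [0.8, 0, 0, -0.03, 0, 0, 0],
    [0.8, 0, 0, -0.03, 0, 0, 0],
    [0.8, 0, 0, -0.03, 0, 0, 0],
    [0.8, 0, 0, -0.03, 0, 0, 0],
    [0.8, 0, 0, 0, 0, 0, 0],
  ],
)

```text
clock: 12.08
tcp_pos: [0.5209, 0.2311, 0.2607]
orientation: [-0.001, 0.988, -0.154, 0.003]
wrist_force: [-0.4, -0.3, -0.3]
finger_gap: 0.0769
```

```bash
python3 - <<'E'
from h import *
e=snap('scene','pics/s5');d=snap('side','pics/d5');s=env.get_state(); print(s['tcp_pos'],s['wrist_force'],s['joint_pos'])
B=lambda i,f:cv2.resize(i[:,:,::-1],None,fx=f,fy=f,interpolation=cv2.INTER_CUBIC)
o=np.zeros((520,800,3),np.uint8)
o[:520,:400]=B(e['color'][200:330,180:280],4);o[:520,400:]=B(d['color'][210:340,230:330],4)
cv2.imwrite('pics/m5.png',o)
E
```

```text
[0.51950229 0.23061608 0.25752474] [ 0.11605898 -0.03840576  0.17138232] [ 2.76608097e-01  2.97804092e-01  4.24135576e-02  1.31461883e+00
 -8.30671106e-05  2.15743737e+00]
```

View pics/m5.png

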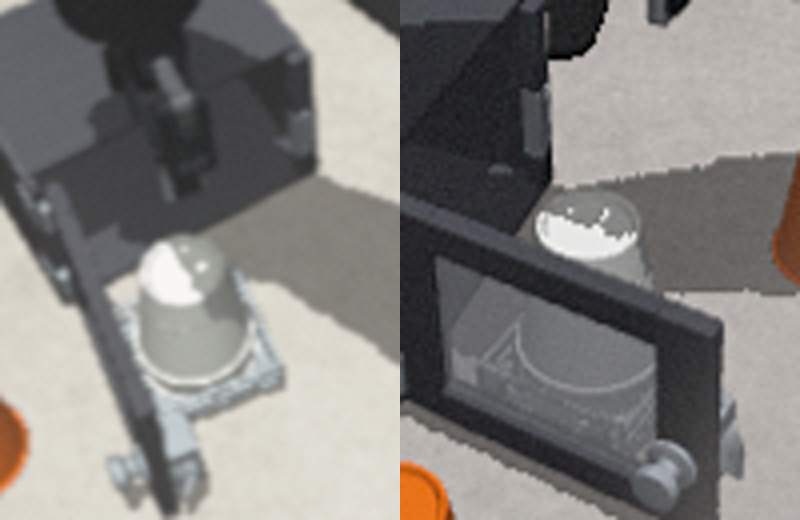

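>>> carry_out(
  steps=[
    [-1, 0, 0, 0, 0, 0, 0],
    [-1, -0.021, -0.0235, 0, 0, 0, 0],
    [-1, -0.021, -0.0235, 0, 0, 0, 0],
    [-1, -0.021, -0.0235, 0, 0, 0, 0],
    [-1, -0.02, -0.0235, 0, 0, 0, 0],
    [-1, 0, 0, 0, 0, 0, 0],
    [-1, 0, 0, 0.03, 0, 0, 0],
    [-1, 0, 0, 0.03, 0, 0, 0],
    [-1, 0, 0, 0.03, 0, 0, 0],
    [-1, 0, 0, 0.03, 0, 0, 0],
    [-1, 0, 0, 0, 0, 0, 0],
  ],
)

```text
clock: 13.55
tcp_pos: [0.4673, 0.3434, 0.1342]
orientation: [0.002, 0.988, -0.155, -0.003]
wrist_force: [-0.5, 0.0, 0.1]
finger_gap: -0.0002
```

```bash
python3 - <<'E'
from h import *
e=snap('scene','pics/s6');d=snap('side','pics/d6');s=env.get_state(); print(s['tcp_pos'],s['wrist_force'],s['finger_gap'])
B=lambda i,f:cv2.resize(i[:,:,::-1],None,fx=f,fy=f,interpolation=cv2.INTER_CUBIC)
o=np.zeros((480,800,3),np.uint8)
o[:480,:399]=B(e['color'][180:340,140:273],3);o[:480,400:799]=B(d['color'][200:360,210:343],3)
cv2.imwrite('pics/m6.png',o)
E
```

```text
[0.46928774 0.34483259 0.13746412] [-0.13212515  0.43391659  0.35271798] -0.00036862350229536676
```

View pics/m6.png

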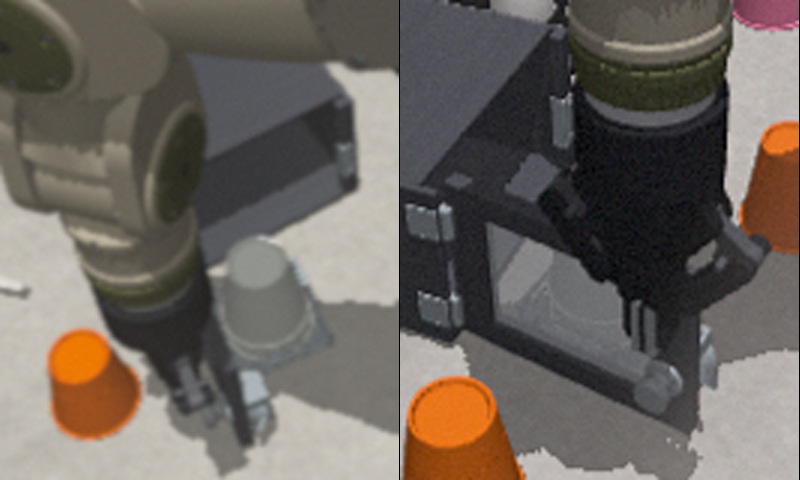

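>>> carry_out(
  steps=[
    [-1, -0.005, 0.012, 0, 0, 0, 0],
    [-1, 0, 0.008, 0, 0, 0, 0],
    [-1, 0, 0.008, 0, 0, 0, -0.05],
    [-1, 0, 0.013, 0, 0, 0, -0.08],
    [-1, 0, 0.013, 0, 0, 0, -0.08],
    [-1, 0, 0.013, 0, 0, 0, -0.08],
    [-1, 0, 0.013, 0, 0, 0, -0.08],
    [-1, 0, 0.013, 0, 0, 0, -0.08],
    [-1, 0, 0, 0, 0, 0, 0],
  ],
)

```text
clock: 14.78
tcp_pos: [0.4494, 0.2552, 0.138]
orientation: [-0.0, 0.998, 0.069, 0.001]
wrist_force: [-0.4, -0.4, -0.3]
finger_gap: -0.0003
```

```bash
python3 - <<'E'
from h import *
e=snap('scene','pics/s7');d=snap('side','pics/d7');s=env.get_state(); print(s['tcp_pos'],s['wrist_force'],s['orientation'])
B=lambda i,f:cv2.resize(i[:,:,::-1],None,fx=f,fy=f,interpolation=cv2.INTER_CUBIC)
o=np.zeros((480,800,3),np.uint8)
o[:480,:399]=B(e['color'][180:340,170:303],3);o[:480,400:799]=B(d['color'][200:360,210:343],3)
cv2.imwrite('pics/m7.png',o)
E
```

```text
[0.44953904 0.25600531 0.13782936] [-0.20578182 -0.3530878   0.06914877] [-1.58572170e-04  9.97616791e-01  6.89957430e-02  5.48692136e-04]
```

View pics/m7.png

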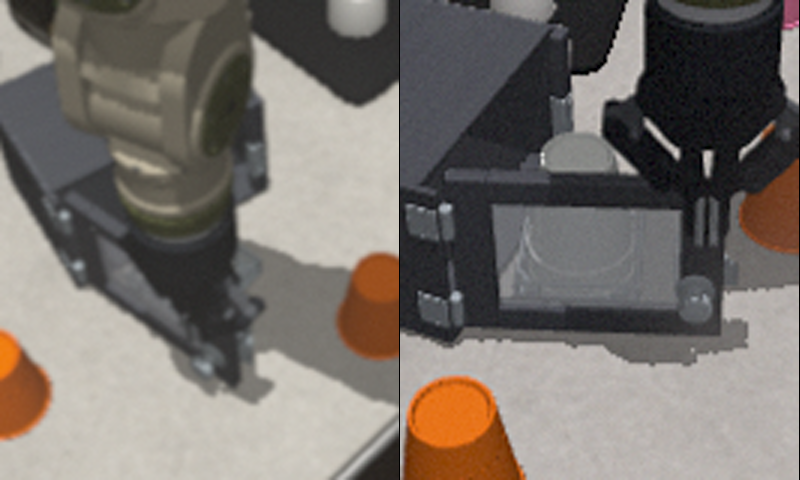

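>>> carry_out(
  steps=[
    [-1, 0, 0.008, 0, 0, 0, -0.05],
    [-1, 0, 0.013, 0, 0, 0, -0.08],
    [-1, 0, 0.013, 0, 0, 0, -0.08],
    [-1, 0, 0.013, 0, 0, 0, -0.08],
    [-1, 0, 0.013, 0, 0, 0, -0.08],
    [-1, 0, 0.013, 0, 0, 0, -0.08],
    [-1, 0, 0.013, 0, 0, 0, -0.08],
    [-1, 0, 0.013, 0, 0, 0, -0.08],
    [-1, 0, 0.013, 0, 0, 0, -0.08],
    [-1, 0, 0.013, 0, 0, 0, -0.08],
    [-1, 0, 0.013, 0, 0, 0, -0.08],
    [-1, 0, 0.013, 0, 0, 0, -0.08],
    [-1, 0, 0, 0, 0, 0, 0],
  ],
)

```text
clock: 16.5
tcp_pos: [0.5282, 0.1331, 0.1373]
orientation: [0.0, 0.861, 0.509, 0.0]
wrist_force: [-0.5, -0.1, 0.4]
finger_gap: -0.0001
```

```bash
python3 - <<'E'
from h import *
e=snap('scene','pics/s8');d=snap('side','pics/d8');s=env.get_state(); print(s['tcp_pos'],s['wrist_force'],s['orientation'],s['joint_pos'])
p=s['tcp_pos'][:2]-[.613,.263];print(np.hypot(*p),np.arctan2(p[1],p[0]))
B=lambda i,f:cv2.resize(i[:,:,::-1],None,fx=f,fy=f,interpolation=cv2.INTER_CUBIC)
o=np.zeros((480,800,3),np.uint8)
o[:480,:399]=B(e['color'][160:320,160:293],3);o[:480,400:799]=B(d['color'][190:350,200:333],3)
cv2.imwrite('pics/m8.png',o)
E
```

```text
[0.52725623 0.13341844 0.13724557] [ 0.33524671 -0.55816182  0.63753594] [-7.78158680e-05  8.60690269e-01  5.09128914e-01 -6.41809489e-05] [ 1.00166529e-01  3.14091858e-01 -2.37886915e-01  1.01899946e+00
  8.72255985e-05  6.02618025e-01]
0.15538138524058773 -2.155350705862376
```

View pics/m8.png

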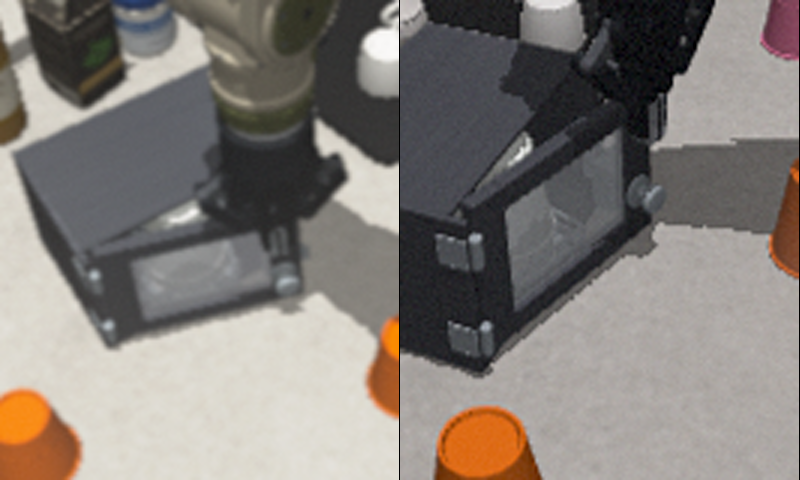

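>>> carry_out(
  steps=[
    [-1, -0.003, 0.01, 0, 0, 0, -0.065],
    [-1, -0.003, 0.01, 0, 0, 0, -0.065],
    [-1, 0, 0.01, 0, 0, 0, -0.065],
    [-1, 0, 0.006, 0, 0, 0, -0.04],
    [-1, 0, 0.004, 0, 0, 0, -0.025],
    [-1, 0, 0.004, 0, 0, 0, -0.025],
    [-1, 0, 0.003, 0, 0, 0, -0.02],
    [-1, 0, 0, 0, 0, 0, 0],
  ],
)

```text
clock: 17.6
tcp_pos: [0.5596, 0.1115, 0.137]
orientation: [-0.005, 0.773, 0.635, -0.006]
wrist_force: [-22.9, -0.5, 17.2]
finger_gap: 0.0
```

>>> carry_out(
  steps=[
    [-1, 0, 0, 0, 0, 0, 0],
    [-1, 0, 0, 0, 0, 0, 0],
  ],
)

```text
clock: 17.85
tcp_pos: [0.5597, 0.1115, 0.137]
orientation: [-0.005, 0.773, 0.635, -0.006]
wrist_force: [-22.9, -0.4, 16.3]
finger_gap: 0.0002
```

```bash
python3 - <<'E'
from h import *
s=env.get_state(); print(s['tcp_pos'],s['wrist_force'],s['ft_torque'],s['orientation'],s['tau'])
from scipy.spatial.transform import Rotation as Ro
q=s['orientation'];print(Ro.from_quat(np.r_[q[1:],q[0]]).as_matrix())
s6=dict(np.load('pics/s8.npz'));c=snap('scene','pics/s9');snap('side','pics/d9')
E
```

```text
[0.55967558 0.111471   0.1370493 ] [-22.92201717  -0.41653322  16.31520288] [-0.0696261   4.19464383 -0.12456373] [-0.00461567  0.77286349  0.63452855 -0.00585099] [ -2.30291538 -41.93420291  34.30936217  -9.22230631  -0.22548809
  -0.16032957]
[[ 1.94678561e-01  9.80753894e-01 -1.49015935e-02]
 [ 9.80861919e-01 -1.94704420e-01 -2.90675450e-04]
 [-3.18648720e-03 -1.45598173e-02 -9.99888923e-01]]
```

```bash
python3 - <<'E'
from h import *
L=lambda n:dict(np.load('pics/%s.npz'%n))
P=np.array([.613,.263])
for a,b,p in(('s8','s9',(255.7,252.3)),('d8','d9',(283.5,255))):
    A,B=L(a),L(b);x,y=map(int,p)
    T=A['color'][y-6:y+7,x-6:x+7];
    S=B['color'][y-35:y+36,x-35:x+36]
    r=cv2.matchTemplate(S,T,cv2.TM_CCOEFF_NORMED);_,v,_,l=cv2.minMaxLoc(r)
    q=(p[0]-35+l[0]+6,p[1]-35+l[1]+6)
    for c,pp in((A,p),(B,q)):
        w=plane(c,*pp,.058);e=w[:2]-P;rad=np.hypot(*e);print(a,v,pp,w,rad,'theta',-1.72-np.arctan2(e[1],e[0])-np.arctan2(.021,.16))
for n in('s9','d9'):
    c=L(n)
    for th in(.06,.09,.12,.15,.2):
        an=-1.72-th;u=np.array([np.cos(an),np.sin(an)]);nn=np.array([-u[1],u[0]]);k=P+.16*u-.018*nn
        print(n,th,proj(c,[*k,.058]))
E
```

```text
s8 0.8116571307182312 (255.7, 252.3) [0.52977629 0.11846215 0.058     ] 0.16678542076663114 theta 0.24272144176823476
s8 0.8116571307182312 (251.7, 242.3) [0.56196467 0.10348656 0.058     ] 0.16747878512373632 theta 0.02994421210281742
d8 0.7979744672775269 (283.5, 255) [0.5262677  0.12603252 0.058     ] 0.16211903892894092 theta 0.284789954489585
d8 0.7979744672775269 (272.5, 249) [0.55471155 0.10931896 0.058     ] 0.16436363660300107 theta 0.08281175437807145
s9 0.06 [249.84035087 243.66680968]
s9 0.09 [250.53639835 244.95625066]
s9 0.12 [251.18682984 246.27047452]
s9 0.15 [251.79077229 247.60861771]
s9 0.2 [252.69172999 249.88956316]
d9 0.06 [269.19646451 248.89727506]
d9 0.09 [271.01795729 249.54503184]
d9 0.12 [272.81387777 250.23073656]
d9 0.15 [274.58303065 250.95428524]
d9 0.2 [277.46884364 252.24397438]
```

>>> carry_out(
  steps=[
    [-1, 0, 0.002, 0, 0, 0, 0],
    [-1, 0, 0.001, 0, 0, 0, 0],
    [-1, 0, 0, 0, 0, 0, 0],
  ],
)

```text
clock: 18.32
tcp_pos: [0.5611, 0.111, 0.137]
orientation: [-0.006, 0.773, 0.635, -0.007]
wrist_force: [-26.6, 0.4, 20.3]
finger_gap: -0.0001
```

```bash
python3 - <<'E'
from h import *
w=snap('wrist','pics/w10');e=snap('scene','pics/s10');d=snap('side','pics/d10');s=env.get_state()
B=lambda i,x,y:cv2.resize(i[:,:,::-1],(x,y),interpolation=cv2.INTER_CUBIC)
o=np.zeros((600,800,3),np.uint8)
o[:300,:400]=B(w['color'],400,300);o[300:,:400]=B(e['color'][170:270,175:308],400,300);o[:,400:]=B(d['color'][180:300,220:300],400,600)
cv2.imwrite('pics/m10.png',o)
E
```

```text
(no output)
```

View pics/m10.png

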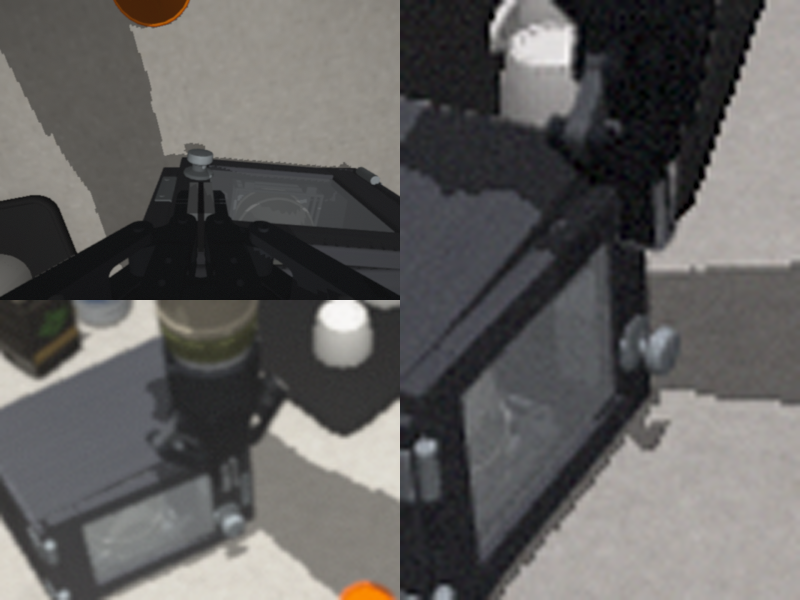

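>>> carry_out(
  steps=[
    [-1, 0, -0.006, 0, 0, 0, 0],
    [-1, 0, -0.006, 0, 0, 0, 0],
    [-1, 0, 0, -0.008, 0, 0, 0],
    [-1, 0, 0, 0, 0, 0, 0],
  ],
)

```text
clock: 18.98
tcp_pos: [0.5606, 0.1124, 0.1463]
orientation: [0.001, 0.773, 0.635, 0.001]
wrist_force: [-0.4, -0.1, -0.2]
finger_gap: -0.0002
```

>>> carry_out(
  steps=[
    [-1, 0, 0.004, 0, 0, 0, 0],
    [-1, 0, 0.004, 0, 0, 0, 0],
    [-1, 0, 0, 0, 0, 0, 0],
  ],
)

```text
clock: 19.35
tcp_pos: [0.5678, 0.1106, 0.145]
orientation: [-0.0, 0.773, 0.634, -0.0]
wrist_force: [0.4, -0.4, 0.2]
finger_gap: -0.0001
```

>>> carry_out(
  steps=[
    [-1, 0, 0.003, 0, 0, 0, -0.015],
    [-1, 0, 0.003, 0, 0, 0, -0.015],
    [-1, 0, 0, 0, 0, 0, 0],
  ],
)

```text
clock: 19.73
tcp_pos: [0.5733, 0.1096, 0.1451]
orientation: [0.0, 0.763, 0.646, -0.0]
wrist_force: [-0.3, 0.9, -0.6]
finger_gap: 0.0003
```

```bash
python3 - <<'E'
from h import *
L=lambda n:dict(np.load('pics/%s.npz'%n))
snap('scene','pics/s11');snap('side','pics/d11')
for a,b,p in(('s10','s11',(252.5,243)),('d10','d11',(272.5,249.5))):
    A,B=L(a),L(b);x,y=map(int,p)
    T=A['color'][y-6:y+7,x-6:x+7];S=B['color'][y-30:y+31,x-30:x+31]
    r=cv2.matchTemplate(S,T,cv2.TM_CCOEFF_NORMED);_,v,_,l=cv2.minMaxLoc(r);print(v,l[0]-24,l[1]-24)
E
```

```text
0.8322532176971436 -2 -3
0.8450811505317688 -5 -1
```

>>> carry_out(
  steps=[
    [-1, 0, 0.003, 0, 0, 0, 0],
    [-1, 0, 0.002, 0, 0, 0, 0],
    [-1, 0, 0, 0, 0, 0, 0],
  ],
)

```text
clock: 20.2
tcp_pos: [0.5743, 0.1095, 0.1451]
orientation: [-0.003, 0.763, 0.646, -0.003]
wrist_force: [-12.1, 2.1, 8.1]
finger_gap: -0.0003
```

>>> carry_out(
  steps=[
    [-1, 0, 0.003, 0, 0, 0, 0],
    [-1, 0, 0.003, 0, 0, 0, 0],
    [-1, 0, 0, 0, 0, 0, 0],
  ],
)

```text
clock: 20.58
tcp_pos: [0.5746, 0.1094, 0.1451]
orientation: [-0.006, 0.763, 0.647, -0.006]
wrist_force: [-27.4, 3.4, 20.3]
finger_gap: -0.0001
```

```bash
cat > k.py <<'E'
import sys
from h import *
L=lambda n:dict(np.load('pics/%s.npz'%n))
n=sys.argv[1];snap('scene','pics/s'+n);snap('side','pics/d'+n)
for a,b,p in(('s10','s'+n,(252.5,243)),('d10','d'+n,(272.5,249.5))):
    A,B=L(a),L(b);x,y=map(int,p)
    T=A['color'][y-6:y+7,x-6:x+7];S=B['color'][y-30:y+31,x-30:x+31]
    r=cv2.matchTemplate(S,T,cv2.TM_CCOEFF_NORMED);_,v,_,l=cv2.minMaxLoc(r)
    i,j=l
    sub=lambda m,c,q:(m-q)/(2*(m+q-2*c)) 
    dx=sub(r[j,i-1],r[j,i],r[j,i+1]);dy=sub(r[j-1,i],r[j,i],r[j+1,i])
    print(v,i-24+dx,j-24+dy)
E
python3 k.py 12
```

```text
0.8291141390800476 -1.906131 -3.2454698
0.8844209313392639 -4.8827505 -1.5763482
```

>>> carry_out(
  steps=[
    [-1, 0, -0.006, 0, 0, 0, 0],
    [-1, 0, -0.01, 0, 0, 0, 0],
    [-1, 0, -0.03, 0, 0, 0, 0],
    [-1, 0, -0.04, 0, 0, 0, 0],
    [-1, 0, -0.04, 0, 0, 0, 0],
    [-1, 0, 0, -0.04, 0, 0, 0],
    [-1, 0, 0, -0.04, 0, 0, 0],
    [-1, 0, 0, 0, 0, 0, 0],
  ],
)

```text
clock: 21.68
tcp_pos: [0.4624, 0.1289, 0.2288]
orientation: [0.002, 0.763, 0.646, 0.003]
wrist_force: [0.4, -1.1, -0.4]
finger_gap: 0.0002
```

```bash
python3 k.py 13; python3 - <<'E'
from h import *
d=dict(np.load('pics/d13.npz'));s=dict(np.load('pics/s13.npz'))
# brightness profile across door top edge / roof front edge near the free end, side camera, along cabinet x direction at z=.141
g={n:cv2.GaussianBlur(cv2.cvtColor(c['color'],cv2.COLOR_RGB2GRAY),(3,3),0) for n,c in(('d',d),('s',s))}
ex=np.array([.989,-.148])
for n,c in(('s',s),('d',d)):
  for r in(.03,.08,.13,.165):
    b=np.array([.613,.263])+r*np.array([-.148,-.989])
    v=[]
    for t in np.arange(-.03,.042,.003):
        p=proj(c,[*(b+t*ex),.141]);v.append(int(cv2.getRectSubPix(g[n],(1,1),tuple(map(float,p)))[0,0]))
    print(n,r,v)
E
```

```text
0.7491641044616699 9.914925 -8.537075
0.5539767146110535 -5.089258 -1.5297835
s 0.03 [128, 126, 125, 120, 114, 102, 87, 71, 62, 61, 68, 80, 91, 95, 96, 96, 98, 99, 99, 99, 99, 99, 99, 98, 99]
s 0.08 [124, 123, 123, 123, 120, 109, 86, 68, 60, 63, 76, 88, 95, 96, 96, 96, 97, 98, 97, 96, 97, 97, 97, 97, 97]
s 0.13 [118, 118, 118, 112, 99, 80, 64, 57, 61, 71, 84, 91, 93, 93, 94, 95, 97, 97, 96, 96, 96, 96, 96, 96, 97]
s 0.165 [46, 51, 57, 66, 80, 91, 95, 87, 74, 66, 70, 84, 94, 98, 98, 97, 97, 97, 97, 97, 98, 97, 97, 97, 97]
d 0.03 [81, 81, 81, 81, 81, 81, 74, 49, 35, 33, 42, 61, 74, 73, 72, 73, 76, 77, 76, 76, 75, 75, 75, 75, 75]
d 0.08 [79, 89, 96, 95, 97, 91, 61, 38, 33, 38, 59, 74, 75, 74, 73, 75, 77, 75, 74, 74, 75, 73, 73, 74, 76]
d 0.13 [28, 29, 27, 27, 32, 35, 35, 32, 35, 52, 70, 73, 72, 73, 73, 75, 75, 74, 74, 76, 77, 75, 74, 75, 75]
d 0.165 [33, 32, 43, 60, 39, 27, 30, 31, 34, 52, 71, 75, 72, 73, 76, 76, 77, 76, 76, 75, 76, 76, 76, 76, 76]
```

>>> carry_out(
  steps=[
    [-1, 0, 0, 0.04, 0, 0, 0],
    [-1, 0, 0, 0.037, 0, 0, 0],
    [-1, 0, 0.035, 0, 0, 0, 0],
    [-1, 0, 0.035, 0, 0, 0, 0],
    [-1, 0, 0.03, 0, 0, 0, 0],
    [-1, 0, 0.005, 0, 0, 0, 0],
    [-1, 0, 0.003, 0, 0, 0, 0],
    [-1, 0, 0.003, 0, 0, 0, 0],
    [-1, 0, 0, 0, 0, 0, 0],
  ],
)

```text
clock: 22.9
tcp_pos: [0.5688, 0.1105, 0.1484]
orientation: [-0.0, 0.763, 0.646, -0.0]
wrist_force: [0.8, -0.7, 1.1]
finger_gap: -0.0001
```

>>> carry_out(
  steps=[
    [-1, 0, 0.004, 0, 0, 0, 0],
    [-1, 0, 0, 0, 0, 0, 0],
  ],
)

```text
clock: 23.15
tcp_pos: [0.5734, 0.1097, 0.1485]
orientation: [0.0, 0.763, 0.646, 0.0]
wrist_force: [-0.4, 0.8, -0.4]
finger_gap: -0.0
```

>>> carry_out(
  steps=[
    [-1, 0, 0.003, 0, 0, 0, 0],
    [-1, 0, 0.003, 0, 0, 0, 0],
    [-1, 0, 0, 0, 0, 0, 0],
  ],
)

```text
clock: 23.52
tcp_pos: [0.5744, 0.1094, 0.1482]
orientation: [-0.003, 0.763, 0.646, -0.003]
wrist_force: [-14.5, 1.5, 10.9]
finger_gap: -0.0001
```

>>> carry_out(
  steps=[
    [-1, 0, 0.003, 0, 0, 0, 0],
    [-1, 0, 0.003, 0, 0, 0, 0],
    [-1, 0, 0, 0, 0, 0, 0],
  ],
)

```text
clock: 23.9
tcp_pos: [0.5747, 0.1094, 0.1481]
orientation: [-0.007, 0.763, 0.647, -0.007]
wrist_force: [-29.3, 4.5, 21.8]
finger_gap: -0.0
```

```bash
python3 k.py 14
```

```text
0.8320691585540771 -1.9243312 -3.2405496
0.8754435181617737 -4.93527 -1.593904
```

>>> carry_out(
  steps=[
    [-1, 0, -0.006, 0, 0, 0, 0],
    [-1, 0, -0.01, 0, 0, 0, 0],
    [-1, 0, -0.03, 0, 0, 0, 0],
    [-1, 0, -0.04, 0, 0, 0, 0],
    [-1, 0, -0.04, 0, 0, 0, 0],
    [-1, 0, 0, -0.04, 0, 0, 0],
    [-1, 0, 0, -0.04, 0, 0, 0],
    [-1, 0, 0, 0, 0, 0, 0],
    [-1, 0, 0, 0, 0, 0, 0],
    [-1, 0, 0, 0, 0, 0, 0],
    [-1, 0, 0, 0, 0, 0, 0],
  ],
)

```text
clock: 25.38
tcp_pos: [0.4603, 0.1284, 0.2272]
orientation: [-0.0, 0.763, 0.646, -0.001]
wrist_force: [-0.1, 0.4, -0.1]
finger_gap: 0.0001
```

```bash
python3 - <<'E'
from h import *
L=lambda n:dict(np.load('pics/%s.npz'%n))
snap('scene','pics/s15');snap('side','pics/d15')
for n,(x,y) in(('s',(250,240)),('d',(267,248))):
    A,B=L(n+'13')['color'],L(n+'15')['color']
    T=A[y-14:y+15,x-14:x+15];S=B[y-30:y+31,x-30:x+31]
    r=cv2.matchTemplate(S,T,cv2.TM_CCOEFF_NORMED);_,v,_,l=cv2.minMaxLoc(r);print(n,v,l[0]-16,l[1]-16)
# small cup moved?
for n,(x,y) in(('d',(336,175)),):
    print(np.abs(L('d0' if 0 else 'side0')['color'][y-8:y+9,x-10:x+11].astype(int)-L('d15')['color'][y-8:y+9,x-10:x+11]).mean())
s=env.get_state();print(s['tcp_pos'],s['clock'])
env.hand_in()
E
```

```text
s 0.9948896765708923 0 0
d 0.9871195554733276 0 0
4.942110177404295
[0.46050632 0.12843377 0.22756885] 25.475
the job is handed in; nothing more can be done
```

The large cup is nested over the rack cup and the door is pushed shut. I handed the job in at 25.5 s. I had no direct reading of the door angle or the latch bolt, so I inferred that the latch holds.

**Cup:** I gripped it at its solid base and lowered it onto the rack cup in 1 mm steps. The wrist force when they touched was about 4 N. The camera views after I let go showed it upright and centred. I did not check the cups again with the door shut, because I had used up my picture views.

**Door:**
- **First push:** it stalled with the door ajar, about 0.1 rad open, at 23–27 N. That is more than the latch should need, and there was also a 16–20 N upward force. I did not find the cause.
- **Second push:** I backed off and raised the tool 8 mm, and the door then moved on with little force to a hard stop.
- **Third push:** it met the same stop, within 0.1 mm at about 29 N.

**Last checks:**
- **Door position:** after the second push the door's top edge ran parallel to the cabinet front, within about 0.015 rad. The door area looked the same (0 px shift) before and after the third push, so the door did not spring back.
- **Latch:** I did not test it by pulling on the door.
- **Knob tracking:** one knob match in the scene camera gave a false result when the lighting changed, so I ignored it.
- **Small cup:** its patch of the image was almost unchanged, and I never went near it.
- **Robot:** it ended clear of everything, with no force on the wrist.

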